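# Load the plate carrier and hold it ready over the dipping bath

### The job

Take the loose steel sample plate out of its grey stand and slide it edgewise, all the way down, into the empty slot of the aluminium plate carrier standing on the worktop, and let go of it. Then take the carrier by its white handle, lift it until its underside is higher than the tops of the two reagent bottles, carry it to the empty white bath, and stop with it hovering level, centred over the bath and lengthwise in line with it, with its underside about 15 mm above the bath's rim. Finish still holding it there, not touching the bath; keep everything off the bath throughout and leave the bottles and the cup where they are.

Things in the scene. Friction and masses are not known exactly. Their poses are not given: they have to be found in the camera images.
- plate: loose flat steel sample plate, 60 g, upright in the slot of the grey stand at the start. Blade 4 mm thick (x), 40 mm wide (y), 56 mm high (z); on top of it a thicker grip block 10 mm (x) x 30 mm (y), from 56 to 78 mm above the lower edge. Origin: middle of the lower edge; z up to the grip block. Symmetric under a half turn about z. Grip the block from above across x
- stand: fixed grey plastic stand, base 76 (x) x 86 (y) x 8 mm, one upright slot in the middle, 44 mm long (y), 7 mm wide (x), floor 8 mm above the worktop, top of its flared mouth about 42 mm above the worktop. Origin: centre of the underside. It can be turned up to 0.35 rad
- carrier: loose aluminium plate carrier, 450 g, base 46 (x) x 146 (y) x 6 mm; two upright slots in line along y, 46 mm either side of the middle: the +y one (left, seen from the robot) holds a fixed plate like the loose one (top at 84 mm), the -y one is empty. A white handle block tops the strip between them. Origin: centre of the underside. On the worktop, left or right, turned up to 0.35 rad
- carrier_handle (a point): centre of the carrier's white handle block, 12 (x) x 26 (y) mm, from 76 to 106 mm above the carrier's underside, on a strip 8 (x) x 16 (y) mm; grip it from above across the carrier's x (12 mm)
- empty_slot (a point): centre of the floor of the carrier's empty slot, 6 mm above the carrier's underside, 46 mm to -y of its middle. The slot is 44 mm long (carrier's y), 7 mm wide (x) and 26 mm deep, above which its mouth flares to about 13 mm wide; mouth top 40 mm above the carrier's underside. The plate is fully home when its lower edge rests on this floor
- bath: fixed open white plastic bath, empty, 78 (x) x 178 (y) x 60 mm outside, walls 4 mm, with a narrow lip round the rim (86 x 200 mm over all); its long side is y. Origin: centre of the underside. It stands on the other side of the bottles from the carrier and can be turned up to 0.35 rad
- bath_rim (a point): centre of the bath's mouth at the height of the rim, 60 mm above the worktop
- brown_bottle: brown reagent bottle, 57 mm across, 118 mm high, between carrier and bath, to be left alone. Origin: centre of the underside
- white_bottle: white reagent bottle, 62 mm across, 130 mm high, between carrier and bath, to be left alone. Origin: centre of the underside
- cup: specimen cup with a red lid, 53 mm across, 62 mm high, behind the bottles, to be left alone. Origin: centre of the underside
Not all that is in view belongs to the job. Leave any green or purple look-alike of the plate alone.

How it is judged:
By the outcome, as a careful person would: the job done as asked, in the order asked, and still so for the second after the job is handed in, while the arm keeps its last pose, push and grip.
It also fails if it takes over 64 s, if anything falls off the work surface, if the arm or the gripper's body presses on something with over 40 N, if the wrist force passes 120 N, or if a joint passes its speed limit or range.

### The arm

A 6-joint arm with a two-finger parallel gripper is mounted at the origin on a cart in front of the work surface, level with it; the furniture and walls round the work are solid. World frame = base frame: x ahead of the robot, y to its left, z up, the work surface at z = 0. Lengths are in m, angles in degrees, forces in N, time in s.
With the tool pointing down it reaches from about 0.4 to 0.825 m from the base axis. Payload 7 kg.
Tool frame: the origin (TCP) lies on the centre line of the jaws, within the pads' length; the fingertips stand 8 mm ahead of it and the grasp point (between the pads) lies 11 mm behind it; z points along the fingers, y is the line along which they close (so a half turn about z gives the same grasp; the last joint's range is limited). The gripper opens to 88 mm and grips with 3 to 60 N. Pads are 19 mm wide; open, the fingers measure 130 mm over their backs; the gripper's body (78 mm by 193 mm) begins 47 mm behind the grasp point.
Start: joints at [-50.529, 20.546, 0.682, 0, -70.136, -16.507], TCP at [0.263, -0.621, 0.235] pointing down, gripper open.
Joint ranges: [-176.03, 176.03], [-82.01, 121.73], [-58.28, 71.71], [-173.87, 95.51], [-174.79, -0.11], [-173.66, 173.66]. Speed limits (degrees/s): [136.94, 136.94, 172.46, 180, 180, 180].

### API

Orientations are given as [roll, pitch, yaw] about the fixed x, y, z axes, in that order (R = Rz(yaw) Ry(pitch) Rx(roll)).
In Python, from plant import r gives the robot as it stands.
- The arm moves only by the tool carry_out, never from a script. Its argument "targets" is a list of rows, each a list of 6 numbers: the shift along the tool's x, y, z scaled (see below), then the turn, a rotation vector about the tool's x, y, z scaled (see below). A call has 1 to 5 rows; each row shifts and turns the commanded pose from where the row before left it, along the tool's axes as they then stand; what a row does not reach is not made up. The controller multiplies each number of a shift by 0.5 m and each number of a turn by 60 degrees. A row lasts 1/8 s, in which the tool goes at most 62.5 mm and 10.7 degrees, less where a joint would pass 70% of its speed; a pose out of reach is approached as far as the arm can. A call with a number of a shift or a turn outside -1 to 1 is refused whole. A call with a gripper value outside its range is refused whole. "hand" is the opening, from 0 (shut) to 1 (fully open), set as the call begins (left out, the last holds). The fingers move at their own pace and stop on an object; "squeeze" is the grip in N (left out, the last holds). Time passes only in rows, so rows that do not move let the fingers close. It gives the time, the measured TCP pose, the force, the opening and the grip force at its end, in the units of the state.
- r.get_state(): the state, without advancing time (a new reading comes with each control period).
- r.capture(name): name is "scene" or "top" or "wrist"; returns the picture (480x640x3 uint8, red, green, blue); there is no depth.
- r.camera_info(name): a dict with "K" (3x3 intrinsics, pixels), "eye" and "attitude" of the camera in the world. Camera axes: x right, y down, z forward; pixel columns grow to the right and rows downward; lengths in m; the calibration is good to about 2 mm. The wrist camera is an equidistant fisheye: a pixel r from the principal point sees the ray r / f radians off the axis. A picture is of the moment at which its call begins: read the wrist's pose just before it. camera_info takes no time and is no camera call; for the wrist camera it gives the pose at the moment of the call.
- r.close_job(): hands the job in; it is judged then, once.
The state is a dict: "time_s": time; "joints": joint angles; "qd": joint speeds; "joint_torque": joint torques, N m; "tcp_pos": TCP position; "eef_rot": TCP orientation; "contact_force": force on the tool from outside, world axes, zero at the start; "moment": the same for the moment, N m; "gripper_width": finger opening in m; "gripper_force": force on a finger pad.
Only numpy, scipy, OpenCV 4.12 (cv2) and the standard library are available. Lean on these libraries where they do the work, as an engineer would, in place of code of your own. Each camera call takes 0.05 s, during which the arm holds its last target. There are 200 camera calls.

## Working session

There is one attempt and no reset: what is moved stays moved. The work goes in short steps, Python scripts to look and compute and a tool call to move; the robot and the scene stay as the last step left them, time stands still between calls to the robot, and variables do not carry over. Pictures are saved under pics/ and viewed, at most 10 in all, crops included, and the job is handed in when it is done.

Besides the shell and the picture viewer there is one more tool, called after "Emit:" in YAML: its name, and indented under it one key for each argument. carry_out: Moves the arm, as the interface text tells. Its arguments: {"type":"object","properties":{"targets":{"type":"array","items":{"type":"array","items":{"type":"number","minimum":-1,"maximum":1}}},"hand":{"type":"number"},"squeeze":{"type":"number"}},"required":["targets"]}

```bash
mkdir -p pics; ls
python3 - <<'E'
from plant import r
import cv2,numpy as np
for n in("scene","top"):
    im=r.capture(n); cv2.imwrite(f"pics/{n}0.png",im[:,:,::-1])
    i=r.camera_info(n); print(n,i)
print(r.camera_info("wrist")); s=r.get_state(); print(s)
E
```

```text
pics
scene {'K': array([[507.01557998,   0.        , 327.1877781 ],
       [  0.        , 507.01557998, 236.48834973],
       [  0.        ,   0.        ,   1.        ]]), 'eye': array([ 0.05690405, -0.5315871 ,  0.67360298]), 'attitude': array([-130.9225963 ,    1.28918614,  -43.03692343])}
top {'K': array([[455.13722971,   0.        , 323.24622323],
       [  0.        , 455.13722971, 239.64307322],
       [  0.        ,   0.        ,   1.        ]]), 'eye': array([ 0.31377813, -0.03208944,  1.05002821]), 'attitude': array([-167.96885992,   -0.18114871,  -89.87745715])}
{'K': array([[371.64829954,   0.        , 321.37826983],
       [  0.        , 371.64829954, 239.66552216],
       [  0.        ,   0.        ,   1.        ]]), 'eye': array([ 0.20050222, -0.64827802,  0.38418603]), 'attitude': array([ 1.65116278e+02, -5.05631838e-02,  1.12871325e+02])}
{'time_s': 0.1, 'joints': array([-5.05273784e+01,  2.05869072e+01,  6.37691840e-01, -1.86527394e-02,
       -7.01341884e+01, -1.65073235e+01]), 'qd': array([-0.00163543, -0.05208085,  0.19635641,  0.08090049, -0.07065489,
       -0.03826269]), 'joint_torque': array([-2.66869734e-03, -5.84161627e+01,  2.93753636e+01,  7.01552063e+00,
        1.02051330e-02, -6.10139523e-05]), 'tcp_pos': array([ 0.26318376, -0.62111037,  0.23370814]), 'eef_rot': array([ 1.79915051e+02, -6.88762623e-03, -1.57041048e+02]), 'contact_force': array([-0.23641283,  0.70570451,  0.4443533 ]), 'moment': array([ 0.01152453,  0.01394263, -0.01824819]), 'gripper_force': 0.0, 'gripper_width': 0.08762714269235372}
```

View pics/scene0.png

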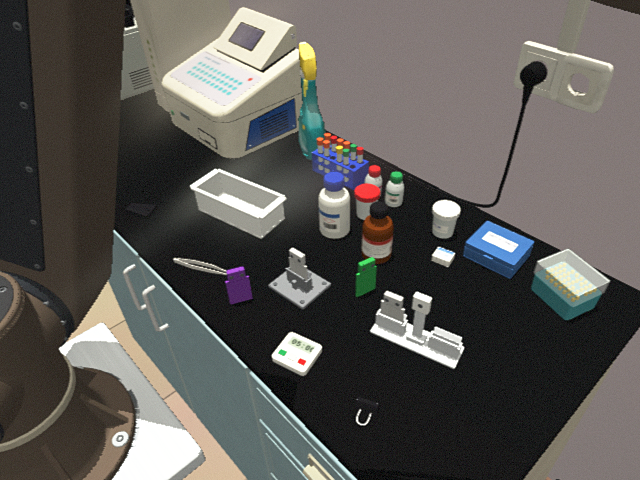

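View pics/top0.png

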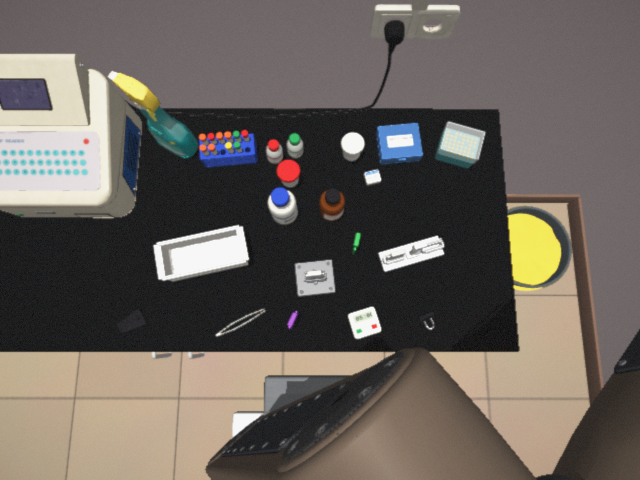

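Left to right in the top view: bath (202,253), stand with the steel plate (315,277) and carrier (411,253, its fixed plate at the left end and the empty slot at the right). Bottles are at (283,205) and (332,205), the cup at (288,173). There are three plate candidates: steel in the stand (315,275), green (357,242) and purple (293,319). The steel one in the grey stand fits. I'll confirm with an enlarged crop and take coarse measurements.

```bash
cat > h.py <<'E'
from plant import r
import cv2,numpy as np
from scipy.spatial.transform import Rotation as R
rot=lambda a:R.from_euler('xyz',a,degrees=True)
def rays(n,uv,info=None):
    i=info or r.camera_info(n);K=i["K"];uv=np.atleast_2d(uv).astype(float)
    p=(uv-K[:2,2])/K[0,0]
    if n=="wrist":
        t=np.linalg.norm(p,axis=1,keepdims=True)+1e-12
        d=np.hstack([p/t*np.sin(t),np.cos(t)])
    else: d=np.hstack([p,np.ones((len(p),1))])
    return i["eye"],rot(i["attitude"]).apply(d)
def cast(n,uv,z,info=None):
    e,d=rays(n,uv,info); return e+d*((z-e[2])/d[:,2])[:,None]
def proj(n,P,info=None):
    i=info or r.camera_info(n);K=i["K"];c=rot(i["attitude"]).inv().apply(np.atleast_2d(P)-i["eye"])
    if n=="wrist":
        q=np.linalg.norm(c[:,:2],axis=1,keepdims=True);u=c[:,:2]/(q+1e-12)*np.arctan2(q,c[:,2:])
    else:u=c[:,:2]/c[:,2:]
    return u*K[0,0]+K[:2,2]
def rect(xy):
    """centre, long side, short side, yaw(deg) of long side from world y"""
    c,(w,h),a=cv2.minAreaRect((xy*1000).astype(np.float32))
    if w<h:w,h,a=h,w,a+90
    return np.array(c)/1000,w,h,(a-90+90)%180-90
def go(pos,yaw,s=None):
    """rows needed from the measured pose to TCP pos, tool straight down, yaw"""
    s=s or r.get_state();A=rot(s["eef_rot"]);B=rot([180,0,yaw])
    print("shift/0.5",np.round(A.inv().apply(np.array(pos)-s["tcp_pos"])/.5,4),"turn/60",np.round((A.inv()*B).as_rotvec(degrees=True)/60,4))
def big(m):
    c,_=cv2.findContours(m.astype(np.uint8),0,2);return max(c,key=cv2.contourArea)[:,0]
E
python3 - <<'E'
from h import *
im=cv2.imread("pics/top0.png");sc=cv2.imread("pics/scene0.png")
g=im.astype(int);mn=g.min(2)
def sub(x0,x1,y0,y1,thr):
    m=np.zeros(mn.shape,bool);m[y0:y1,x0:x1]=mn[y0:y1,x0:x1]>thr;return big(m)
for n,b,z,t in(("bath",(145,258,220,290),.06,90),("stand",(288,342,255,300),.008,60),("carrier",(370,455,230,280),.006,90)):
    c=sub(*b,t);print(n,rect(cast("top",c,z)[:,:2]))
for n,b,z in(("brown",(315,350,185,225),.118),("white",(265,302,183,226),.13),):
    pass
for n,uv,z in(("whitecap",(280,197),.13),("browncap",(333,197),.118),("cup",(288,171),.062)):print(n,cast("top",uv,z))
a=cv2.resize(im[220:300,280:460],None,fx=4,fy=4,interpolation=2)
b=cv2.resize(sc[235:375,260:480],None,fx=3.2,fy=3.2,interpolation=2)[:,:720]
o=np.zeros((600,720,3),np.uint8);a=cv2.resize(im[220:300,280:460],(560,249),interpolation=2);b=cv2.resize(b,(550,350));o[:249,:560]=a;o[249:599,:550]=b
cv2.imwrite("pics/crop1.png",o)
E
```

```text
bath (array([0.49381723, 0.23554611]), 203.31695556640625, 94.62012481689453, 12.717110633850098)
stand (array([ 0.44734018, -0.01516876]), 89.46856689453125, 79.07552337646484, 6.461868762969971)
carrier (array([ 0.50597147, -0.24252136]), 156.14793395996094, 49.420448303222656, 16.385507583618164)
whitecap [[0.6015321  0.05679348 0.13      ]]
browncap [[ 0.60563947 -0.05525213  0.118     ]]
cup [[0.68504503 0.04639122 0.062     ]]
```

View pics/crop1.png

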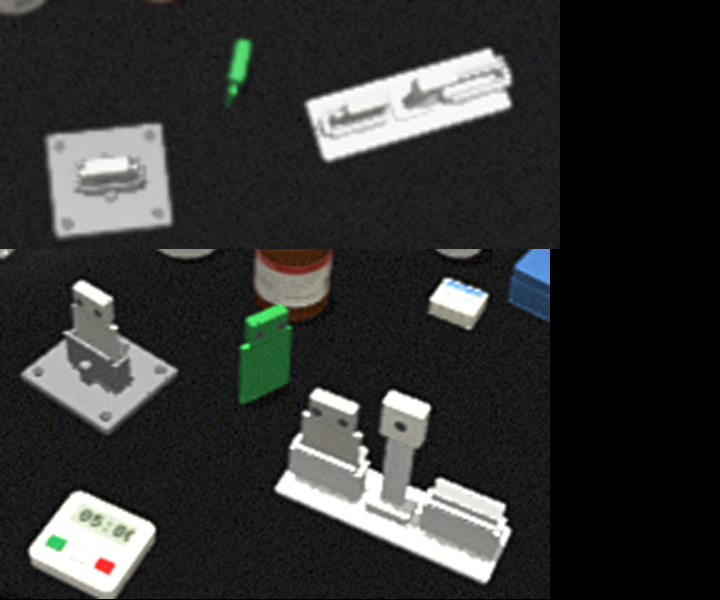

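Confirmed: the steel plate stands in the grey stand, lower-left of the crop. The green plate is free-standing, and the carrier's empty slot is at its right end. Next I'll take a close wrist look at the carrier, then the stand.

Run:
```python
from h import *
go((.46,-.24,.26),-74)
```

```text
shift/0.5 [-0.6598  0.5484 -0.0519] turn/60 [ 1.200e-03  9.000e-04 -1.384e+00]
```

Emit:
carry_out:
  targets:
    - [-0.094,0.078,-0.008,0,0,0]
    - [-0.094,0.078,-0.008,0,0,0]
    - [-0.094,0.078,-0.008,0,0,0]
    - [-0.094,0.078,-0.008,0,0,0]
    - [-0.094,0.078,-0.008,0,0,0]
  hand: 1

```text
time_s: 0.72
tcp_pos: [0.4041, -0.3484, 0.2545]
eef_rot: [180.0, -0.0, -157.0]
contact_force: [0.5, -1.4, -0.1]
gripper_width: 0.0876
gripper_force: 0.0
```

Emit:
carry_out:
  targets:
    - [-0.094,0.078,-0.008,0,0,0]
    - [-0.094,0.078,-0.008,0,0,0]
    - [0,0,0,0,0,-0.173]
    - [0,0,0,0,0,-0.173]
    - [0,0,0,0,0,-0.173]

```text
time_s: 1.35
tcp_pos: [0.4597, -0.2413, 0.2622]
eef_rot: [180.0, -0.0, -125.5]
contact_force: [0.5, 0.5, -0.3]
gripper_width: 0.0878
gripper_force: 0.0
```

Emit:
carry_out:
  targets:
    - [0,0,0,0,0,-0.173]
    - [0,0,0,0,0,-0.173]
    - [0,0,0,0,0,-0.173]
    - [0,0,0,0,0,-0.173]
    - [0,0,0,0,0,-0.173]

```text
time_s: 1.98
tcp_pos: [0.4595, -0.2417, 0.2622]
eef_rot: [180.0, 0.0, -73.7]
contact_force: [-0.1, 0.3, -0.2]
gripper_width: 0.0877
gripper_force: 0.0
```

Emit:
carry_out:
  targets:
    - [0,0,0,0,0,0]
    - [0,0,0,0,0,0]

```text
time_s: 2.22
tcp_pos: [0.4596, -0.2417, 0.2624]
eef_rot: [180.0, 0.0, -74.2]
contact_force: [0.2, -0.3, -1.3]
gripper_width: 0.0875
gripper_force: 0.0
```

```bash
cat > wr.py <<'E'
from h import *
import sys,json
def shot(n):
    s=r.get_state();i=r.camera_info("wrist");im=r.capture("wrist")[:,:,::-1].copy();cv2.imwrite(f"pics/{n}.png",im)
    json.dump({k:np.array(v).tolist() for k,v in i.items()},open(f"pics/{n}.json","w"))
    print(s["time_s"],s["tcp_pos"],s["eef_rot"]);return im
def load(n):
    return cv2.imread(f"pics/{n}.png"),{k:np.array(v) for k,v in json.load(open(f"pics/{n}.json")).items()}
E
python3 -c "
from wr import *
shot('w1');go((.42,-.015,.26),-84)"
```

```text
2.225 [ 0.45962084 -0.24170428  0.26238873] [ 1.79983362e+02  1.36162766e-02 -7.42268054e+01]
shift/0.5 [-0.458  -0.0473  0.005 ] turn/60 [2.000e-04 1.000e-04 1.635e-01]
```

View pics/w1.png

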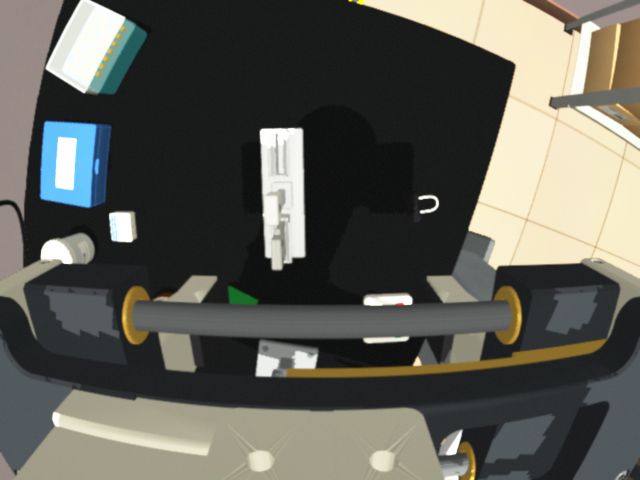

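The wrist view shows the carrier at (283,195): empty slot at its upper end (282,150), handle at (272,208), fixed plate at (278,250). I'll measure the base edges now and move on to look at the stand.

```bash
cat >> wr.py <<'E'
def sub(img,i,axis,rng,lo,hi,side,z,thr):
    """subpixel edge points (first crossing from the outside) cast on z. axis 'r': scan along rows in rng"""
    g=cv2.GaussianBlur(img.min(2),(3,3),0).astype(float);P=[]
    for k in rng:
        l=g[k,lo:hi] if axis=='r' else g[lo:hi,k]
        l=l if side>0 else l[::-1]
        j=np.argmax(l>thr)
        if j==0:continue
        t=j-1+(thr-l[j-1])/(l[j]-l[j-1]);t=lo+t if side>0 else hi-1-t
        P.append((t,k) if axis=='r' else (k,t))
    return cast("wrist",P,z,i)[:,:2]
def line(P):
    for _ in range(4):
        c=P.mean(0);d=np.linalg.svd(P-c)[2][0];n=np.array([-d[1],d[0]]);e=(P-c)@n
        k=abs(e)<=max(2*e.std(),.0004);P=P[k]
    return c,d,e.std()*1000
def frame(E,yaw0):
    """edges E: dict of '+x','-x','+y','-y' -> points; prints yaw from x edges and centre offsets"""
    L={k:line(v) for k,v in E.items()};yy=[]
    for k,(c,d,e) in L.items():
        a=np.degrees(np.arctan2(d[1],d[0]))-(90 if 'x' in k else 0);a=(a+90)%180-90
        print(k,"yaw",round(a,2),"rms",round(e,2),"n",len(E[k]))
        if 'x' in k:yy.append(a)
    yw=np.radians(np.mean(yy) if yaw0 is None else yaw0);X=np.array([np.cos(yw),np.sin(yw)]);Y=np.array([-X[1],X[0]])
    u={k:L[k][0]@(X if 'x' in k else Y) for k in L}
    print("size",round(1000*(u['+x']-u['-x']),1),round(1000*(u['+y']-u['-y']),1))
    c=X*(u['+x']+u['-x'])/2+Y*(u['+y']+u['-y'])/2;print("centre",c.round(4),"yaw",np.degrees(yw).round(2));return c,yw
E
python3 - <<'E'
from wr import *
im,i=load('w1');T=100
print(im.min(2)[140,255:312:2],im.min(2)[120:134,275])
# image left = +x of world, image up = -y
frame({'+x':sub(im,i,'r',range(135,190),245,290,1,.006,T),'-x':sub(im,i,'r',range(135,250),290,325,-1,.006,T),
 '-y':sub(im,i,'c',range(266,300),110,140,1,.006,T),'+y':sub(im,i,'c',range(288,303),245,275,-1,.006,T)},None)
E
```

```text
[ 24  26  60 254 255 255 255 255 249 251 227 205 255 255 241 219 231 235
 240 241 243 245 243 230  91  17  13  15  15] [ 26  26  26  24  27  25  26  49 167 253 255 255 255 250]
+x yaw 16.31 rms 0.11 n 55
-x yaw 16.34 rms 0.12 n 115
-y yaw 15.06 rms 0.11 n 34
+y yaw 43.06 rms 1.41 n 15
size 47.3 149.2
centre [ 0.5051 -0.2421] yaw 16.33
```

Emit:
carry_out:
  targets:
    - [-0.115,-0.012,0,0,0,0]
    - [-0.115,-0.012,0,0,0,0]
    - [-0.114,-0.012,0,0,0,0]
    - [-0.114,-0.012,0.005,0,0,0]
    - [0,0,0,0,0,0.163]

```text
time_s: 2.9
tcp_pos: [0.4192, -0.0116, 0.2604]
eef_rot: [-179.9, 0.0, -83.7]
contact_force: [0.4, -0.3, -0.2]
gripper_width: 0.0879
gripper_force: 0.0
```

Emit:
carry_out:
  targets:
    - [0,0,0,0,0,0]
    - [0,0,0,0,0,0]

```text
time_s: 3.15
tcp_pos: [0.4197, -0.0155, 0.2601]
eef_rot: [-180.0, -0.0, -83.7]
contact_force: [-0.2, 0.7, 0.8]
gripper_width: 0.0876
gripper_force: 0.0
```

```bash
python3 -c "
from wr import *
shot('w2')"
```

```text
3.15 [ 0.41973105 -0.0154768   0.26007849] [-1.79998946e+02 -1.41690540e-03 -8.36817387e+01]
```

View pics/w2.png

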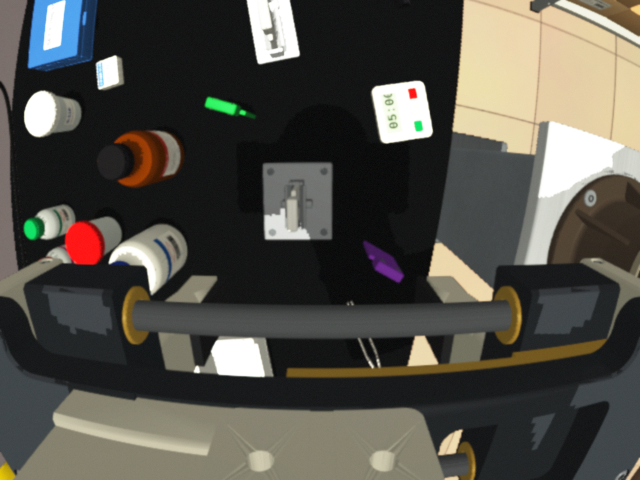

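The wrist view shows the grey stand at (298,200) with the plate's grip block at (292,208).

Run:
```python
from wr import *
im,i=load('w2');T=60
m=im.min(2);print(m[200,255:345:3],m[155:250:4,320])
c,yw=frame({'+x':sub(im,i,'r',range(175,225),245,290,1,.008,T),'-x':sub(im,i,'r',range(175,230),310,350,-1,.008,T),
 '-y':sub(im,i,'c',range(272,325),145,185,1,.008,T),'+y':sub(im,i,'c',range(275,325),220,255,-1,.008,T)},None)
# grip block top: predicted corners vs image
X=np.array([np.cos(yw),np.sin(yw),0]);Y=np.array([-X[1],X[0],0]);C=np.array([*c,.086])
print("block top corners px",proj("wrist",[C+a*.005*X+b*.015*Y for a,b in((1,1),(1,-1),(-1,-1),(-1,1))],i).round(1))
cv2.imwrite("pics/crop2.png",cv2.resize(im[155:250,250:350],None,fx=6,fy=6,interpolation=0))
im1,i1=load('w1');P=sub(im1,i1,'c',range(266,300),110,140,1,.006,100)
yw=np.radians(16.33);X=np.array([np.cos(yw),np.sin(yw)]);Y=np.array([-X[1],X[0]])
cen=np.array([.5051,-.2421]);v=np.median((P)@Y)+.00065+.073
cc=X*(cen@X)+Y*v;print("carrier centre",cc,"slot",cc-.046*Y)
C=np.array([*cc,0]);X=np.array([*X,0]);Y=np.array([*Y,0])
H=C+[0,0,.106];print("handle top px",proj("wrist",[H+a*.006*X+b*.013*Y for a,b in((1,1),(1,-1),(-1,-1),(-1,1))],i1).round(1))
S=C-.046*Y+[0,0,.04];print("mouth px",proj("wrist",[S+a*.0065*X+b*.022*Y for a,b in((1,1),(1,-1),(-1,-1),(-1,1))],i1).round(1))
a=cv2.imread("pics/crop2.png")[:570,:];b=cv2.resize(im1[120:275,250:315],None,fx=3.6,fy=3.6,interpolation=0)[:570]
o=np.zeros((570,800,3),np.uint8);o[:,:560]=a[:,:560];o[:b.shape[0],562:562+b.shape[1]]=b[:,:238];cv2.imwrite("pics/crop3.png",o)
```

```text
[ 11  13  12  97 111 112 111 111 113  93  96 158 160 159 107  81  96  80
  77  90 112 113 115 115 115 107  20  12  10  14] [  9   9  92 114  91 114 115 113 113 114 113 113 112 112 112 111 112 109
 111  93 109  65  14  14]
+x yaw 5.12 rms 0.33 n 50
-x yaw 6.22 rms 0.05 n 55
-y yaw 6.28 rms 0.02 n 53
+y yaw 7.89 rms 0.33 n 50
size 75.9 86.8
centre [ 0.4478 -0.0179] yaw 5.67
block top corners px [[286.  231.6]
 [285.6 198.7]
 [296.9 198.7]
 [297.  231.7]]
carrier centre [ 0.50535966 -0.24298626] slot [ 0.51829345 -0.28713054]
handle top px [[264.2 225.3]
 [262.9 195. ]
 [277.  194.7]
 [278.1 225. ]]
mouth px [[272.1 175.2]
 [271.  131.7]
 [284.  131.3]
 [284.9 174.9]]
```

View pics/crop3.png

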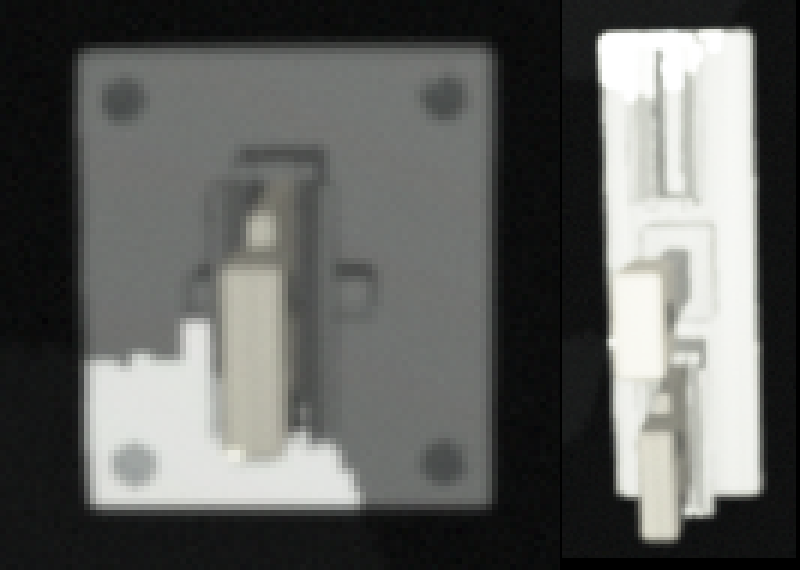

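Projected grip-block corners match the picture within 1 px, as do the handle and slot mouth. The stand's yaw is about 6.25° from its evenly lit edges. Descend and grip.

```bash
python3 -c "
from h import *
go((.4475,-.0178,.066),-83.75)"
```

```text
shift/0.5 [ 0.0103 -0.0549  0.388 ] turn/60 [ 0.0002 -0.0001  0.0002]
```

Emit:
carry_out:
  targets:
    - [0.0103,-0.055,0.02,0,0,0]
    - [0,0,0.1,0,0,0]
    - [0,0,0.1,0,0,0]
    - [0,0,0.1,0,0,0]
    - [0,0,0.068,0,0,0]
  hand: 0.5

```text
time_s: 3.82
tcp_pos: [0.4467, -0.0186, 0.0639]
eef_rot: [179.9, -0.0, -83.8]
contact_force: [0.7, 0.2, 1.2]
gripper_width: 0.0456
gripper_force: 0.0
```

Emit:
carry_out:
  targets:
    - [0,0,0,0,0,0]
    - [0,0,0,0,0,0]
    - [0,0,0,0,0,0]

```text
time_s: 4.2
tcp_pos: [0.4488, -0.017, 0.0676]
eef_rot: [-179.8, 0.0, -83.8]
contact_force: [-0.4, -0.1, 0.1]
gripper_width: 0.0438
gripper_force: 0.0
```

Emit:
carry_out:
  targets:
    - [0,0,0,0,0,0]
    - [0,0,0,0,0,0]
    - [0,0,0,0,0,0]
    - [0,0,0,0,0,0]
    - [0,0,0,0,0,0]
  hand: 0
  squeeze: 20

```text
time_s: 4.82
tcp_pos: [0.4477, -0.0171, 0.0661]
eef_rot: [-180.0, -0.0, -83.8]
contact_force: [0.1, 0.2, 1.8]
gripper_width: 0.0097
gripper_force: 20.0
```

Emit:
carry_out:
  targets:
    - [0,0,-0.04,0,0,0]
    - [0,0,-0.06,0,0,0]
    - [0,0,-0.1,0,0,0]
    - [0,0,-0.1,0,0,0]
    - [0,0,-0.02,0,0,0]

```text
time_s: 5.45
tcp_pos: [0.4491, -0.0168, 0.2294]
eef_rot: [-179.7, 0.1, -83.8]
contact_force: [-0.2, 0.2, -1.9]
gripper_width: 0.0099
gripper_force: 20.0
```

Emit:
carry_out:
  targets:
    - [0,0,0,0,0,0]
    - [0,0,0,0,0,0]
    - [0,0,0,0,0,0]

```text
time_s: 5.82
tcp_pos: [0.4469, -0.0174, 0.2247]
eef_rot: [179.8, -0.0, -83.8]
contact_force: [0.5, -0.0, -1.1]
gripper_width: 0.0099
gripper_force: 20.0
```

```bash
python3 -c "
from h import *
s=r.get_state();print(s['tcp_pos'],s['gripper_width'],s['contact_force'])
go((.5183,-.2871,.21),-73.67)"
```

```text
[ 0.44689511 -0.01737658  0.22470073] 0.00988839092569526 [ 0.45044186 -0.02770609 -1.13517325]
shift/0.5 [ 0.5517 -0.0836  0.0295] turn/60 [ 0.0026 -0.0004 -0.1685]
```

Emit:
carry_out:
  targets:
    - [0.08,-0.012,0,0,0,0]
    - [0.12,-0.018,0,0,0,0]
    - [0.12,-0.018,0,0,0,0]
    - [0.12,-0.018,0,0,0,0]
    - [0.112,-0.0176,0,0,0,0]

```text
time_s: 6.45
tcp_pos: [0.519, -0.2891, 0.2248]
eef_rot: [179.9, 0.0, -83.8]
contact_force: [1.6, 0.0, -0.2]
gripper_width: 0.0098
gripper_force: 20.0
```

Emit:
carry_out:
  targets:
    - [0,0,0,0,0,-0.0845]
    - [0,0,0,0,0,-0.084]
    - [0,0,0,0,0,0]
    - [0,0,0,0,0,0]
    - [0,0,0,0,0,0]

```text
time_s: 7.08
tcp_pos: [0.5191, -0.2868, 0.226]
eef_rot: [180.0, 0.0, -73.7]
contact_force: [-0.3, 0.3, 0.3]
gripper_width: 0.01
gripper_force: 20.0
```

```bash
python3 -c "
from h import *
s=r.get_state()
P=[]
for k in range(3): P.append(r.get_state()['tcp_pos']); im=r.capture('scene')
cv2.imwrite('pics/s2.png',cv2.resize(im[210:380,330:490,::-1],None,fx=3.5,fy=3.5,interpolation=2))
print(np.array(P)); s['tcp_pos']=np.mean(P,0); go((.5183,-.2871,.14),-73.67,s)"
```

```text
[[ 0.51909956 -0.28675653  0.22595944]
 [ 0.51910073 -0.28676571  0.22604923]
 [ 0.51909938 -0.28678774  0.22610346]]
shift/0.5 [0.0002 0.0017 0.1721] turn/60 [ 0.0001  0.     -0.0005]
```

View pics/s2.png

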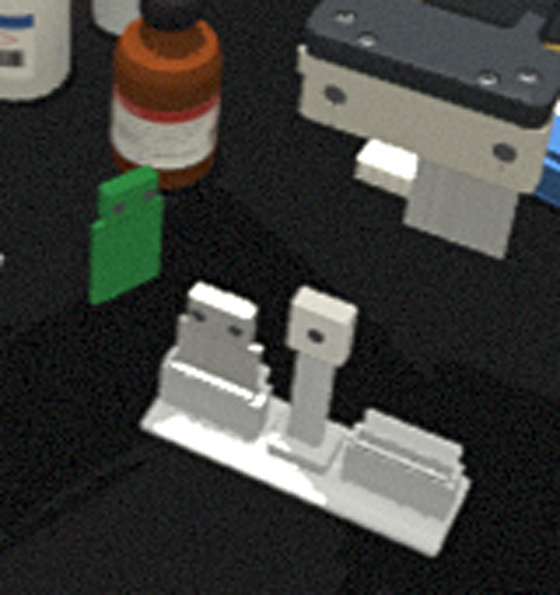

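The scene crop shows the plate upright in the fingers; its lower edge runs from (406,222) to (502,256) in the crop. I'll check its centre against the TCP.

```bash
python3 -c "
from h import *
P=cast('scene',[(330+406/3.5,210+222/3.5),(330+502/3.5,210+256/3.5)],.168);d=P[1]-P[0]
print(P,np.linalg.norm(d),np.degrees(np.arctan2(d[0],-d[1])),P.mean(0))
y=np.radians(16.33);X=np.array([np.cos(y),np.sin(y)]);Y=np.array([-X[1],X[0]])
e=P.mean(0)[:2]+.002*X-[.5191,-.2868];print('offset along carrier X,Y',e@X,e@Y)
# same check for the slot mouth edge and handle top in scene view: predicted crop pixels
C=np.array([.50536,-.24299])
for n,a,b,z in(('mouth',-6.5,-24,40),('mouth',-6.5,-68,40),('handle',-6,13,106),('handle',-6,-13,106),('basecorner',-23,-73,6),('basecorner',-23,73,6)):
  p=C+a/1e3*X+b/1e3*Y;q=proj('scene',[*p,z/1e3])[0];print(n,(q-[330,210])*3.5)
"
```

```text
[[ 0.51123611 -0.27113833  0.168     ]
 [ 0.52273926 -0.30845599  0.168     ]] 0.03905036187404337 17.13188589114278 [ 0.51698768 -0.28979716  0.168     ]
offset along carrier X,Y -0.0008698107721446854 -0.0022823300802619507
mouth [354.94461774 427.7253287 ]
mouth [450.16484405 467.57494389]
handle [291.42822048 295.79925582]
handle [348.39528317 318.19031319]
basecorner [436.89861365 546.25993684]
basecorner [140.75023962 416.50050864]
```

```bash
python3 -c "
from h import *
P=cast('scene',[(330+405/3.5,210+215/3.5),(330+501/3.5,210+249/3.5)],.168)
y=np.radians(16.33);X=np.array([np.cos(y),np.sin(y)]);Y=np.array([-X[1],X[0]])
e=P.mean(0)[:2]+.002*X-[.5191,-.2868];print('offset along carrier X,Y',e@X,e@Y)"
```

```text
offset along carrier X,Y 0.0026317265021922553 -0.0006301533066649238
```

Emit:
carry_out:
  targets:
    - [-0.001,0.0017,0.06,0,0,0]
    - [0,0,0.1,0,0,0]
    - [0,0,0.06,0,0,0]
    - [0,0,0.012,0,0,0]
    - [0,0,0,0,0,0]

```text
time_s: 7.85
tcp_pos: [0.5186, -0.287, 0.1107]
eef_rot: [-180.0, -0.0, -73.7]
contact_force: [0.3, 0.5, 0.5]
gripper_width: 0.0096
gripper_force: 20.0
```

Emit:
carry_out:
  targets:
    - [0,0,0.012,0,0,0]
    - [0,0,0.012,0,0,0]
    - [0,0,0.012,0,0,0]
    - [0,0,0,0,0,0]

```text
time_s: 8.35
tcp_pos: [0.5177, -0.2866, 0.0916]
eef_rot: [180.0, 0.0, -73.7]
contact_force: [-0.1, -0.0, -0.7]
gripper_width: 0.0099
gripper_force: 20.0
```

Emit:
carry_out:
  targets:
    - [0,0,0.01,0,0,0]
    - [0,0,0.01,0,0,0]
    - [0,0,0.01,0,0,0]
    - [0,0,0,0,0,0]

```text
time_s: 8.85
tcp_pos: [0.5177, -0.2867, 0.0765]
eef_rot: [179.9, 0.0, -73.7]
contact_force: [0.4, 0.3, 0.7]
gripper_width: 0.0097
gripper_force: 20.0
```

Emit:
carry_out:
  targets:
    - [0,0,0.008,0,0,0]
    - [0,0,0.008,0,0,0]
    - [0,0,0.006,0,0,0]
    - [0,0,0,0,0,0]
    - [0,0,0,0,0,0]

```text
time_s: 9.48
tcp_pos: [0.5182, -0.2868, 0.0661]
eef_rot: [-180.0, -0.0, -73.7]
contact_force: [0.7, -0.1, -0.5]
gripper_width: 0.01
gripper_force: 20.0
```

Free so far; I'll creep down until it touches.

Emit:
carry_out:
  targets:
    - [0,0,0.003,0,0,0]
    - [0,0,0.002,0,0,0]
    - [0,0,0,0,0,0]
    - [0,0,0,0,0,0]

```text
time_s: 9.98
tcp_pos: [0.5183, -0.2868, 0.0641]
eef_rot: [-180.0, -0.0, -73.7]
contact_force: [-1.8, 1.5, 5.8]
gripper_width: 0.01
gripper_force: 20.0
```

Emit:
carry_out:
  targets:
    - [0,0,0.002,0,0,0]
    - [0,0,0,0,0,0]
    - [0,0,0,0,0,0]

```text
time_s: 10.35
tcp_pos: [0.5185, -0.287, 0.0641]
eef_rot: [-179.9, -0.1, -73.6]
contact_force: [-3.0, 2.6, 12.8]
gripper_width: 0.01
gripper_force: 20.0
```

Emit:
carry_out:
  targets:
    - [0,0,-0.003,0,0,0]
    - [0,0,0,0,0,0]
    - [0,0,0,0,0,0]
    - [0,0,0,0,0,0]
  hand: 0.6

```text
time_s: 10.85
tcp_pos: [0.518, -0.2868, 0.0638]
eef_rot: [180.0, 0.0, -73.7]
contact_force: [-0.9, 0.2, 0.4]
gripper_width: 0.0444
gripper_force: 0.0
```

Emit:
carry_out:
  targets:
    - [0,0,-0.05,0,0,0]
    - [0,0,-0.1,0,0,0]
    - [0,0,-0.12,0,0,0]
    - [0,0,-0.08,0,0,0]
    - [0,0,0,0,0,0]

```text
time_s: 11.48
tcp_pos: [0.5198, -0.2874, 0.243]
eef_rot: [-179.7, -0.2, -73.6]
contact_force: [-0.0, -0.1, 0.0]
gripper_width: 0.0525
gripper_force: 0.0
```

Emit:
carry_out:
  targets:
    - [-0.1,0.05,-0.02,0,0,0]
    - [-0.1,0.05,-0.02,0,0,0]
    - [0,0,0,0,0,0]
    - [0,0,0,0,0,0]

```text
time_s: 11.98
tcp_pos: [0.4421, -0.2047, 0.2589]
eef_rot: [-180.0, -0.0, -73.6]
contact_force: [0.0, 0.2, -0.1]
gripper_width: 0.0528
gripper_force: 0.0
```

```bash
python3 -c "
from wr import *
im=shot('w3');s=r.capture('scene')[:,:,::-1]
a=cv2.resize(s[280:375,360:475],None,fx=3.6,fy=3.6,interpolation=2);b=cv2.resize(im[60:280,200:380],None,fx=2,fy=2,interpolation=2)
o=np.zeros((450,790,3),np.uint8);o[:a.shape[0],:a.shape[1]]=a;o[:440,420:780]=b;cv2.imwrite('pics/c4.png',o)"
```

```text
11.975 [ 0.44206543 -0.20470753  0.25885442] [-1.79988759e+02 -3.16374849e-04 -7.36237928e+01]
```

View pics/c4.png

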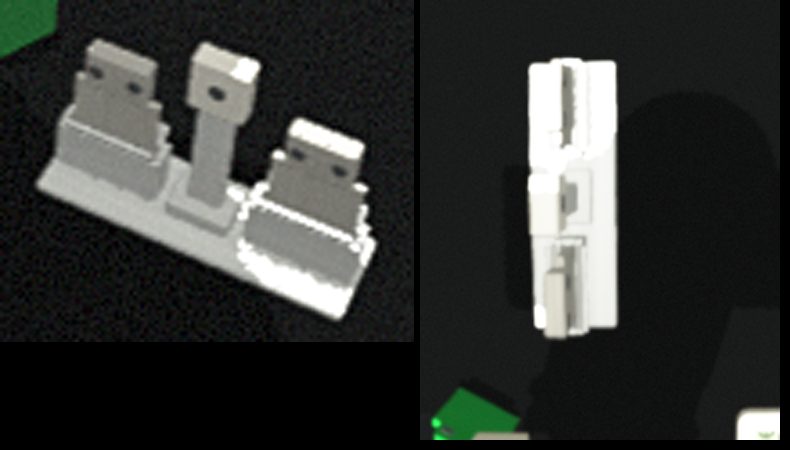

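Both plates stand at the same height (left crop), so the plate is home. Next: re-measure the carrier and take a wrist bath look en route? The carrier comes first.

Run:
```python
from wr import *
im,i=load('w3');T=110
frame({'+x':sub(im,i,'r',range(96,140),240,275,1,.006,T),'-x':sub(im,i,'r',range(95,220),275,312,-1,.006,T),
 '-y':sub(im,i,'c',range(285,296),75,110,1,.006,T),'+y':sub(im,i,'c',range(286,296),210,240,-1,.006,T)},None)
```

```text
+x yaw 16.07 rms 0.11 n 44
-x yaw 16.07 rms 0.14 n 125
-y yaw 16.01 rms 0.04 n 11
+y yaw 16.23 rms 0.02 n 10
size 48.0 147.4
centre [ 0.5058 -0.2431] yaw 16.07
```

```bash
python3 -c "
from h import *
go((.45,.30,.30),-77)"
```

```text
shift/0.5 [-0.9654 -0.2984 -0.0832] turn/60 [0.001  0.0003 0.0552]
```

Emit:
carry_out:
  targets:
    - [-0.11,-0.034,-0.01,0,0,0]
    - [-0.11,-0.034,-0.01,0,0,0]
    - [-0.11,-0.034,-0.01,0,0,0]
    - [-0.11,-0.034,-0.01,0,0,0]
    - [-0.11,-0.034,-0.01,0,0,0]

```text
time_s: 12.7
tcp_pos: [0.4466, 0.0846, 0.2837]
eef_rot: [179.9, -0.0, -73.7]
contact_force: [1.7, 0.2, 0.0]
gripper_width: 0.0526
gripper_force: 0.0
```

Emit:
carry_out:
  targets:
    - [-0.11,-0.034,-0.01,0,0,0]
    - [-0.11,-0.034,-0.01,0,0,0]
    - [-0.11,-0.034,-0.01,0,0,0]
    - [-0.085,-0.026,0,0,0,0]
    - [0,0,0,0,0,0.055]

```text
time_s: 13.32
tcp_pos: [0.4499, 0.3029, 0.297]
eef_rot: [179.9, -0.1, -76.9]
contact_force: [-0.7, -0.6, 0.5]
gripper_width: 0.0527
gripper_force: 0.0
```

Emit:
carry_out:
  targets:
    - [0,0,0,0,0,0]
    - [0,0,0,0,0,0]

```text
time_s: 13.58
tcp_pos: [0.4497, 0.2996, 0.2985]
eef_rot: [180.0, -0.0, -77.0]
contact_force: [0.3, -0.3, -0.7]
gripper_width: 0.0525
gripper_force: 0.0
```

```bash
python3 -c "
from wr import *
im=shot('w4');go((.46,-.205,.26),-73.93)"
```

```text
13.575 [0.44973282 0.29962532 0.29849875] [ 1.79955919e+02 -4.07387739e-02 -7.69578781e+01]
shift/0.5 [0.9877 0.2073 0.078 ] turn/60 [ 0.0004 -0.0004 -0.0507]
```

View pics/w4.png

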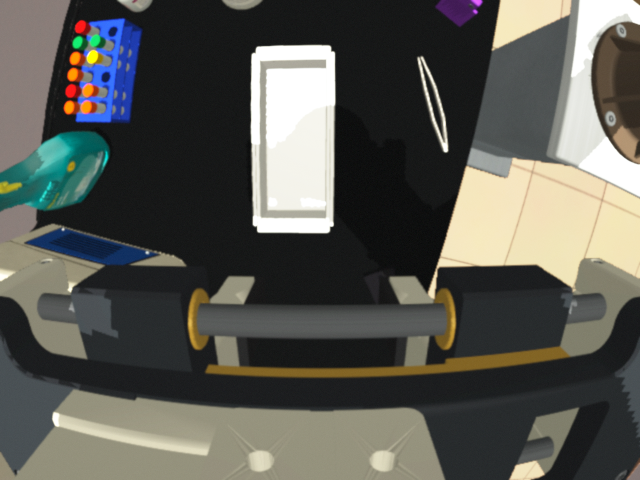

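The wrist view shows the whole bath: rim from columns 251 to 335, rows 46 to 233. I'll measure it and head back to the handle.

Run:
```python
from wr import *
im,i=load('w4');T=110
frame({'+x':sub(im,i,'r',range(65,215),235,275,1,.06,T),'-x':sub(im,i,'r',range(65,215),312,350,-1,.06,T),
 '-y':sub(im,i,'c',range(265,325),30,80,1,.06,T),'+y':sub(im,i,'c',range(265,325),215,245,-1,.06,T)},None)
m=im.min(2);print(m[140,245:345:2])
```

```text
+x yaw 13.05 rms 0.2 n 150
-x yaw 12.42 rms 0.18 n 150
-y yaw 12.46 rms 0.11 n 60
+y yaw 12.35 rms 0.06 n 60
size 87.2 201.9
centre [0.4969 0.2337] yaw 12.73
[ 22  20  17 194 255 255 255 244 150 146 156 253 255 255 255 255 255 255
 255 254 243 236 236 236 237 238 237 237 236 237 237 237 237 237 237 237
 237 236 237 237 211 221 214 226 184  24  13  15  14  13]
```

Emit:
carry_out:
  targets:
    - [0.11,0.023,0,0,0,0]
    - [0.11,0.023,0,0,0,0]
    - [0.11,0.023,0,0,0,0]
    - [0.11,0.023,0,0,0,0]
    - [0.11,0.023,0,0,0,0]

```text
time_s: 14.25
tcp_pos: [0.4549, 0.0169, 0.2996]
eef_rot: [-179.9, 0.0, -77.0]
contact_force: [-0.4, -0.3, 0.3]
gripper_width: 0.0526
gripper_force: 0.0
```

Emit:
carry_out:
  targets:
    - [0.11,0.023,0,0,0,0]
    - [0.11,0.023,0,0,0,0]
    - [0.11,0.023,0.02,0,0,0]
    - [0.11,0.023,0.06,0,0,-0.05]
    - [0,0,0,0,0,0]

```text
time_s: 14.88
tcp_pos: [0.4579, -0.2078, 0.2573]
eef_rot: [179.8, 0.1, -74.2]
contact_force: [-0.5, 1.0, 1.1]
gripper_width: 0.0528
gripper_force: 0.0
```

Emit:
carry_out:
  targets:
    - [0,0,0,0,0,0]
    - [0,0,0,0,0,0]

```text
time_s: 15.12
tcp_pos: [0.4605, -0.2039, 0.2605]
eef_rot: [-179.9, -0.0, -73.9]
contact_force: [0.1, -0.1, -0.1]
gripper_width: 0.0526
gripper_force: 0.0
```

```bash
python3 -c "
from wr import *
go((.5058,-.2431,.16),-73.93)"
```

```text
shift/0.5 [ 0.1004 -0.065   0.2012] turn/60 [-0.0015 -0.0006  0.0004]
```

Emit:
carry_out:
  targets:
    - [0.05,-0.0325,0,0,0,0]
    - [0.05,-0.0325,0,0,0,0]
    - [0,0,0.1,0,0,0]
    - [0,0,0.1,0,0,0]
    - [0,0,0,0,0,0]

```text
time_s: 15.75
tcp_pos: [0.5033, -0.242, 0.1571]
eef_rot: [179.7, 0.2, -73.9]
contact_force: [0.7, -0.2, 0.9]
gripper_width: 0.0528
gripper_force: 0.0
```

Emit:
carry_out:
  targets:
    - [0,0,0,0,0,0]
    - [0,0,0,0,0,0]

```text
time_s: 16.0
tcp_pos: [0.5067, -0.2435, 0.1623]
eef_rot: [-179.8, -0.1, -73.9]
contact_force: [0.1, 1.0, -0.1]
gripper_width: 0.0525
gripper_force: 0.0
```

```bash
python3 -c "
from wr import *
go((.5058,-.2431,.080),-73.93)"
```

```text
shift/0.5 [-0.0017  0.0022  0.1646] turn/60 [-0.0036 -0.002   0.0004]
```

Emit:
carry_out:
  targets:
    - [0,0,0.06,0,0,0]
    - [0,0,0.06,0,0,0]
    - [0,0,0.041,0,0,0]
    - [0,0,0,0,0,0]
    - [0,0,0,0,0,0]

```text
time_s: 16.62
tcp_pos: [0.5063, -0.2438, 0.0809]
eef_rot: [-179.9, -0.1, -73.9]
contact_force: [0.4, 0.6, -0.2]
gripper_width: 0.0526
gripper_force: 0.0
```

Emit:
carry_out:
  targets:
    - [0,0,0,0,0,0]
    - [0,0,0,0,0,0]
    - [0,0,0,0,0,0]

```text
time_s: 17.0
tcp_pos: [0.5052, -0.2436, 0.0795]
eef_rot: [-180.0, -0.0, -74.0]
contact_force: [0.4, 0.2, 0.2]
gripper_width: 0.0526
gripper_force: 0.0
```

Emit:
carry_out:
  targets:
    - [0,0,0,0,0,0]
    - [0,0,0,0,0,0]
    - [0,0,0,0,0,0]
    - [0,0,0,0,0,0]
    - [0,0,0,0,0,0]
  hand: 0
  squeeze: 45

```text
time_s: 17.62
tcp_pos: [0.505, -0.2435, 0.079]
eef_rot: [180.0, 0.0, -74.0]
contact_force: [-0.8, 0.9, -0.8]
gripper_width: 0.0116
gripper_force: 45.0
```

```bash
python3 -c "
from wr import *
s=r.get_state();print(s['tcp_pos'],s['eef_rot'],s['gripper_width'],s['gripper_force'])"
```

```text
[ 0.50501521 -0.24352602  0.07904554] [ 1.79989055e+02  5.88450259e-03 -7.39659756e+01] 0.011590222139228305 44.99672055244446
```

Emit:
carry_out:
  targets:
    - [0,0,-0.02,0,0,0]
    - [0,0,-0.04,0,0,0]
    - [0,0,-0.06,0,0,0]
    - [0,0,-0.08,0,0,0]
    - [0,0,-0.08,0,0,0]

```text
time_s: 18.25
tcp_pos: [0.5043, -0.2433, 0.2202]
eef_rot: [179.9, 0.1, -74.0]
contact_force: [0.1, 0.2, -5.7]
gripper_width: 0.0117
gripper_force: 45.0
```

Emit:
carry_out:
  targets:
    - [0,0,-0.04,0,0,0]
    - [0,0,-0.02,0,0,0]
    - [0,0,0,0,0,0]
    - [0,0,0,0,0,0]
    - [0,0,0,0,0,0]

```text
time_s: 18.88
tcp_pos: [0.5046, -0.2434, 0.248]
eef_rot: [179.9, 0.1, -74.0]
contact_force: [-0.5, -0.2, -5.0]
gripper_width: 0.0122
gripper_force: 45.0
```

```bash
python3 -c "
from wr import *
print(r.get_state()['contact_force'],r.get_state()['gripper_width'])
go((.4969,.2337,.25),-77.4);im=r.capture('scene')[:,:,::-1]
cv2.imwrite('pics/s5.png',im[150:400,250:600])"
```

```text
[-0.47665706 -0.18076587 -4.97271052] 0.012228905148962903
shift/0.5 [-0.9214 -0.2487 -0.0036] turn/60 [0.0018 0.0009 0.0571]
```

View pics/s5.png

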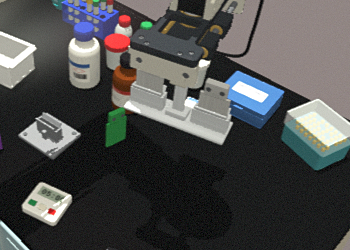

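The carrier is in the fingers, level, with the plate seated in its slot. Its underside is about 0.169 m up, above both bottles. Carry across.

Emit:
carry_out:
  targets:
    - [-0.046,-0.0125,0,0,0,0]
    - [-0.092,-0.025,0,0,0,0]
    - [-0.11,-0.03,0,0,0,0]
    - [-0.11,-0.03,0,0,0,0]
    - [-0.11,-0.03,0,0,0,0]

```text
time_s: 19.55
tcp_pos: [0.5014, 0.0006, 0.249]
eef_rot: [-180.0, -0.0, -74.0]
contact_force: [1.6, 0.2, -4.7]
gripper_width: 0.0115
gripper_force: 45.0
```

Emit:
carry_out:
  targets:
    - [-0.11,-0.03,0,0,0,0]
    - [-0.11,-0.03,0,0,0,0]
    - [-0.11,-0.03,0,0,0,0]
    - [-0.075,-0.02,0,0,0,0]
    - [-0.048,-0.011,0,0,0,0]

```text
time_s: 20.18
tcp_pos: [0.497, 0.2352, 0.2486]
eef_rot: [180.0, -0.0, -73.9]
contact_force: [-0.0, -0.0, -4.1]
gripper_width: 0.0117
gripper_force: 45.0
```

Emit:
carry_out:
  targets:
    - [0,0,0,0,0,0.03]
    - [0,0,0,0,0,0.027]
    - [0,0,0,0,0,0]
    - [0,0,0,0,0,0]
    - [0,0,0,0,0,0]

```text
time_s: 20.8
tcp_pos: [0.4975, 0.2329, 0.2493]
eef_rot: [-180.0, 0.0, -77.4]
contact_force: [0.2, -0.5, -4.4]
gripper_width: 0.0118
gripper_force: 45.0
```

```bash
python3 -c "
from wr import *
shot('w5');s=r.get_state();print(s['contact_force'],s['gripper_width']);im,i=load('w5')
# carried carrier edges at predicted underside+6mm; predicted base corner pixels
z=s['tcp_pos'][2]-.079+.006;y=np.radians(s['eef_rot'][2]+90);X=np.array([np.cos(y),np.sin(y),0]);Y=np.array([-X[1],X[0],0])
C=np.r_[s['tcp_pos'][:2],z]
print(proj('wrist',[C+a*X+b*Y for a,b in((.023,.073),(.023,-.073),(-.023,-.073),(-.023,.073))],i).round(1))
H=C+[0,0,0];H[2]+=.1;print('handle',proj('wrist',[H+a*X-.013*Y for a in(.006,-.006)],i).round(1))
m=im.min(2)
for rr in(100,120,140,160,180,200):print(rr,m[rr,230:350:3])
"
```

```text
20.8 [0.49746127 0.23291506 0.24928126] [-1.79985681e+02  8.73469018e-03 -7.74143474e+01]
[-0.09280199  0.0697543  -4.54063856] 0.01155278511634164
[[290.  353.8]
 [284.  137.5]
 [361.1 137.4]
 [355.4 353.7]]
handle [[306.8 302.2]
 [339.9 302.1]]
100 [24 28 24 26 24 26 25 25 25 25 23 24 25 24 25 24 25 27 25 24 24 27 24 22
 26 26 27 27 26 24 27 27 27 25 26 25 25 25 25 23]
120 [ 26  26  28  27  25  25  23  25  25  25  25  25  24  21  25 195 255 255
 255 255 255 255 243 244 243 244 243 243 244 243 244 244 244 244 244 244
 244 244 244 244]
140 [ 27  25  26  27  27  25  25  25  25  26  26  26  24  25  27 189 255 240
 213 220 228 229 224 226 231 230 229 228 227 229 232 230 231 230 227 226
 227 230 228 233]
160 [ 25  26  26  15  16  17  15  17  17  15  15  14  16  13  17 101 241 231
 217 238 239 242 237 235 223 225 201 200 197 124 119 117 118 192 207 195
 212 225 239 243]
180 [ 25  26  25  18  17  15  14  17  16  18  16  18  15  15  17  79 240 237
 221 238 239 242 237 235 220 223 201 201 209 121 117  75 111 176 216 221
 215 208 208 207]
200 [ 27  26  23  21  17  12  17  15  18  15  18  15  16  16  13  38 233 218
 219 237 238 243 238 237 214 225 202 202 218 124 121 116 119 176 212 216
 211 204 205 205]
```

```bash
python3 -c "
from wr import *
im,i=load('w5');m=im.min(2)
for c in(292,300,350,356):print(c,m[112:150,c])
for rr in(150,190,230):print(rr,m[rr,276:296],m[rr,350:372])
go((.4969,.2337,.154),-77.5)"
```

```text
292 [255 255 255 255 255 255 255 255 255 255 248 234 238 241 234 211 172 189
 238 245 245 245 245 245 245 245 241 226 229 237 240 241 241 241 242 241
 241 241]
300 [255 255 254 248 245 244 245 244 244 243 238 230 238 240 232 205 170 196
 239 245 245 245 245 245 245 245 240 226 227 234 237 238 238 239 238 238
 233 228]
350 [227 244 246 246 246 245 245 245 244 243 239 233 240 240 229 189 159 189
 239 245 246 246 246 246 246 245 242 230 234 241 245 245 245 245 244 245
 245 244]
356 [223 242 246 246 246 245 245 245 244 244 239 234 239 239 229 191 164 177
 200 207 209 210 212 208 201 198 198 207 225 234 239 241 241 241 241 241
 240 240]
150 [218 239 241 237 234 238 239 228 216 227 235 237 239 238 240 241 242 242
 241 238] [245 244 244 243 242 242 241 235 225 198 177 201 229 240 238 228 218 234
 237 214 114  29]
190 [139 212 238 240 231 226 236 236 215 219 232 236 238 239 239 240 241 242
 242 240] [188 193 226 239 242 241 239 231 212 181 178 211 236 241 239 229 233 239
 235 187  86  22]
230 [ 69 210 255 255 255 254 254 255 248 218 221 233 237 238 239 239 240 241
 242 242] [187 203 229 240 241 240 234 221 192 169 195 230 240 239 233 233 238 235
 200  96  24  15]
shift/0.5 [-0.0015  0.0007  0.1905] turn/60 [-0.0002  0.0001  0.0015]
```

Emit:
carry_out:
  targets:
    - [0,0.0005,0.03,0,0,0.0015]
    - [0,0,0.05,0,0,0]
    - [0,0,0.05,0,0,0]
    - [0,0,0.035,0,0,0]
    - [0,0,0.015,0,0,0]

```text
time_s: 21.48
tcp_pos: [0.4963, 0.2327, 0.1572]
eef_rot: [179.9, -0.1, -77.5]
contact_force: [-0.1, -0.2, -5.2]
gripper_width: 0.012
gripper_force: 45.0
```

Emit:
carry_out:
  targets:
    - [0,0,0.009,0,0,0]
    - [0,0,0,0,0,0]
    - [0,0,0,0,0,0]
    - [0,0,0,0,0,0]
    - [0,0,0,0,0,0]

```text
time_s: 22.1
tcp_pos: [0.4972, 0.2334, 0.1549]
eef_rot: [-180.0, 0.0, -77.5]
contact_force: [-0.1, -0.7, -5.4]
gripper_width: 0.0118
gripper_force: 45.0
```

Emit:
carry_out:
  targets:
    - [0,0,0,0,0,0]
    - [0,0,0,0,0,0]
    - [0,0,0,0,0,0]
    - [0,0,0,0,0,0]

```text
time_s: 22.6
tcp_pos: [0.4971, 0.2333, 0.1546]
eef_rot: [180.0, -0.0, -77.5]
contact_force: [-0.4, 0.1, -5.9]
gripper_width: 0.0117
gripper_force: 45.0
```

```bash
python3 -c "
from wr import *
shot('w6');s=r.get_state();print(s['contact_force'],s['moment'],s['gripper_force'],s['gripper_width']);im,i=load('w6');m=im.min(2)
z=s['tcp_pos'][2]-.079+.006;y=np.radians(s['eef_rot'][2]+90);X=np.array([np.cos(y),np.sin(y),0]);Y=np.array([-X[1],X[0],0])
C=np.r_[s['tcp_pos'][:2],z]
print(proj('wrist',[C+a*X+b*Y for a,b in((.023,.073),(.023,-.073),(-.023,-.073),(-.023,.073))],i).round(1))
B=np.array([.4969,.2337,.06]);y=np.radians(12.5);x=np.array([np.cos(y),np.sin(y),0]);Yb=np.array([-x[1],x[0],0])
print('bath lip',proj('wrist',[B+a*x+b*Yb for a,b in((.043,-.1),(-.043,-.1),(.043,0),(-.043,0))],i).round(1))
for c in(295,345):print(c,m[95:150,c])
# plate/handle tops in scene view: top-edge bright corner check of tilt, both plates' block tops predicted
T=C.copy();
for n,b in(('fixed',.046),('loose',-.046)):
  q=proj('scene',[np.r_[(C+b*Y)[:2],z-.006+.084]])[0];print(n,q)
g=r.capture('scene')[:,:,::-1];cv2.imwrite('pics/s6.png',g)
"
```

```text
22.6 [0.49706837 0.23329186 0.15460375] [ 1.79996326e+02 -2.38023040e-03 -7.74755287e+01]
[ 0.66406749  0.06295201 -4.52174158] [-0.03238043  0.14377829  0.00636811] 44.993528723716736 0.01155970596380315
[[290.  353.7]
 [283.9 137.3]
 [361.1 137.2]
 [355.4 353.6]]
bath lip [[256.9  98.9]
 [388.2  98.8]
 [260.5 246.1]
 [384.8 246. ]]
295 [ 25  28  78 222 255 255 255 255 255 255 255 255 255 255 255 255 255 250
 242 235 234 240 242 240 231 203 166 152 153 190 239 246 246 246 245 246
 246 246 246 246 246 246 245 241 223 225 234 239 239 239 239 239 239 239
 239]
345 [ 26  32  95 233 255 255 255 250 247 246 246 245 245 245 245 245 244 244
 239 234 239 243 243 239 222 180 155 152 155 194 239 246 246 246 246 246
 246 246 246 247 246 246 246 242 228 230 236 240 241 241 241 241 240 241
 241]
fixed [213.34717916 142.18682704]
loose [248.29605493 155.41303769]
```

```bash
python3 -c "
from plant import r
print(r.close_job())"
```

```text
the job is handed in; nothing more can be done
None
```

I slid the steel plate fully into the carrier's empty slot, carried the carrier over with its underside about 169 mm up, and handed the job in at 22.6 s with it held level about 15 mm above the bath's rim, within roughly 1 mm of centre by measurement; no verdict came back.

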